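# Set the party candles and hold the lighter to the tall one

## Robot

A 6-joint arm with a two-finger parallel gripper is mounted at the origin on the work surface. World frame = base frame: x ahead of the robot, y to its left, z up, the work surface at z = 0. Lengths are in m, angles in rad, forces in N, time in s.
With the tool pointing down it reaches from about 0.35 to 0.775 m from the base axis. Payload 5.5 kg.
Tool frame: the origin (TCP) lies at the centre of the arm's flange, where the gripper is bolted on; the fingertips stand 173 mm ahead of it and the grasp point (between the pads) lies 155 mm ahead of it; z points along the fingers, y is the direction in which the jaws open and shut (so a half turn about z gives the same grasp; the last joint's range is limited). The gripper opens to 85 mm and grips with 20 to 120 N. Pads are 22 mm wide; open, the fingers measure 114 mm over their backs; the gripper's body (76 mm by 85 mm) begins 54 mm behind the grasp point. The pads swing forward as they close: fully open they stand 13 mm farther back than shut.
Start: joints at [1.076, 0.313, 0.046, 1.304, 0, 1.431], TCP at [0.2, 0.539, 0.405] pointing down, gripper open.
Joint ranges: [-2.76, 2.76], [-0.86, 1.69], [-1.03, 1.26], [-2.2, 2.34], [-1.47, 1.5], [-3.14, 3.14]. Speed limits (rad/s): [2.57, 2.57, 3.14, 3.14, 3.14, 3.14].

## Interface

Orientations are given as a unit quaternion [w, x, y, z].
In Python, from workcell import env gives the robot as it stands.
- The arm moves only by the shell command python3 -m crank 'ROWS' [FORCE]. ROWS is JSON, a list of rows, each a list of 3 entries, a list of its own where there are three numbers: the shift along the tool's x, y, z in units of 40 mm (1.0 is 40 mm), then the turn about the tool's z in units of 5 degrees (1.0 is 5 degrees), then the gripper command: -1 is fully open, 1 is shut, values between are in proportion. In form: [[[x, y, z], yaw, hand], ...]. A call has 1 to 5 rows; each row shifts and turns the commanded pose from where the row before left it, along the tool's axes as they then stand; what a row does not reach is not made up. A row lasts 1/12 s, in which the tool goes at most 41.7 mm and 7.16 degrees, less where a joint would pass 70% of its speed; a pose out of reach is approached as far as the arm can. A call is refused whole if a number of a shift passes 1 or a number of a turn 1, either way. A call with a gripper value outside its range is refused whole. The fingers move at their own pace and stop on an object; FORCE is the grip in N (left out, the last holds). Time passes only in rows, so rows that do not move let the fingers close. It gives the time, the measured TCP pose, the force and the opening at its end, in the units of the state.
- env.get_state(): the state, without advancing time (a new reading comes with each control period).
- env.read_camera(name): name is "scene" or "top"; returns a dict with "frame" (400x640x3 uint8, red, green, blue), "depth" (400x640 float32, m along the optical axis (not along the pixel's ray), 0 where there is no reading), "K" (3x3 intrinsics, pixels), "extrinsics" (4x4, takes a point from world to camera coordinates). Camera axes: x right, y up, looking along -z (the intrinsics and any distortion apply to the point x, -y, -z); pixel columns grow to the right and rows downward; lengths in m; the calibration is good to about 2 mm. A picture is of the moment at which its call begins.
- env.hand_in(): hands the job in, once; it reports no verdict.
The state is a dict: "clock": time; "joint_pos": joint angles; "qvel": joint speeds; "tau": joint torques, N m; "tcp_pos": TCP position; "orientation": TCP orientation; "wrist_force": force on the tool from outside, world axes, zero at the start; "ft_torque": the same for the moment, N m; "finger_gap": finger opening in m.
Only numpy, scipy, OpenCV 4.12 (cv2) and the standard library are available. Lean on these libraries where they do the work, as an engineer would, in place of code of your own. Each camera call takes 0.05 s, during which the arm holds its last target. There are 200 camera calls.

## Task

Stand the two loose candles fully home in the two empty holes of the wooden candle board, one in each (either way round), and let go of them. Then draw the long-necked lighter out of its stone stand, slant it to about 45 degrees with the handle above the nozzle, and finish holding it still in the gripper with the nozzle tip about a finger's breadth above the tall candle's wick, touching nothing but the gripper. Leave the juice bottle, the cupcake and the flower box where they are.

Things in the scene. Friction and masses are not known exactly. Their poses are not given: they have to be found in the camera images.
- board: fixed wooden candle board, 70 (its x) by 200 (its y) by 30 mm high, origin at the centre of its underside, z up. A 20 mm thick candle, part of the board, stands in the middle (wax to 80 mm above the table, wick 8 mm more). Empty blind holes at its y = -65 and +65 mm: 22.5 mm wide, 20 mm deep (floor 10 mm above the table), mouth chamfered 2 mm
- hole_right (a point): centre of the mouth of the empty hole at the board's y = -65 mm, level with the board's top (30 mm above the table); axes as the board's
- hole_left (a point): centre of the mouth of the empty hole at the board's y = +65 mm, level with the board's top; axes as the board's
- tall_candle: loose honey-yellow beeswax candle standing upright on the table at the start, 20 mm thick, wax 95 mm high plus an 8 mm thin wick, 20 to 40 g; origin at the centre of its underside, z up along it
- tall_wick (a point): upper end of the tall candle's wick, 103 mm above the candle's underside. The wick is thin and cannot be felt
- short_candle: loose honey-yellow beeswax candle standing upright on the table at the start, 20 mm thick, wax 70 mm high plus an 8 mm thin wick, 15 to 30 g; origin at the centre of its underside, z up along it
- stand: fixed marble lighter stand, block 70 by 70 by 85 mm high with a 13 mm wide, 83 mm deep bore down the middle of its top; origin at the centre of its underside, z up
- lighter: loose grey long-necked lighter, 65 to 125 g, standing handle up, nozzle in the stand's bore, handle resting on the stand. Handle 30 (its x) by 20 (its y) by 100 mm, above the origin; steel nozzle 9 mm thick, 80 mm long, below it. Origin on the axis where they meet (85 mm above the table at the start); z along the axis from nozzle to handle, up at the start (leans 0.05 rad at most)
- nozzle_tip (a point): end of the lighter's nozzle, 80 mm below the lighter's origin along its z; axes as the lighter's
- juice: bystander: closed juice bottle, 52 mm wide, 115 mm high, loose; origin at the centre of its underside
- cupcake: bystander: chocolate-topped cupcake, 66 mm wide, 68 mm high, loose; origin at the centre of its underside
- flower_box: bystander: wooden box of flowers, 100 (its x) by 120 (its y) by 70 mm with blooms up to 116 mm, loose, 0.8 kg; origin at the centre of its underside
Not all that is in view belongs to the job. What is shaped like the short_candle but purple is not meant. What is shaped like the stand but blue or yellow is not meant.

How it is judged:
By the outcome, as a careful person would: the job done as asked, in the order asked, and still so for the second after the job is handed in, while the arm keeps its last pose, push and grip.
It also fails if it takes over 69 s, if anything falls off the work surface, if the arm or the gripper's body presses on something with over 40 N, if the wrist force passes 120 N, or if a joint passes its speed limit or range.

## Working session

There is one attempt and no reset: what is moved stays moved. The work goes in short steps, Python scripts to look and compute and a shell command to move; the robot and the scene stay as the last step left them, time stands still between calls to the robot, and variables do not carry over. Pictures are saved under pics/ and viewed, on a budget of 10 in all, crops included, one or two more only if the job needs it, and the job is handed in when it is done.

```bash
mkdir -p pics; ls
python3 - <<'E'
from workcell import env
import cv2,numpy as np
print(env.get_state())
for n in("scene","top"):
    c=env.read_camera(n); cv2.imwrite(f"pics/{n}0.png",c["frame"][:,:,::-1]); print(n,c["K"],c["extrinsics"]); np.savez(f"{n}0.npz",**{k:c[k] for k in("frame","depth","K","extrinsics")})
E
```

```text
pics
{'clock': 0.0, 'joint_pos': array([ 1.07638565e+00,  3.13989197e-01,  4.49739942e-02,  1.30357952e+00,
       -7.36605216e-06,  1.43123552e+00]), 'qvel': array([ 3.48919540e-04, -1.94063037e-03,  2.29479921e-03, -8.71975078e-05,
        1.40216913e-03, -3.56241725e-05]), 'tau': array([-5.74960141e-04, -4.80625999e+01,  2.98529506e+01,  1.92844821e-02,
       -2.02030251e-04,  1.91221929e-06]), 'tcp_pos': array([0.19967846, 0.53900681, 0.40381291]), 'orientation': array([-2.76784504e-04,  1.76495444e-01,  9.84301046e-01, -8.55548903e-04]), 'wrist_force': array([ 0.61773897,  0.33302588, -0.05142584]), 'ft_torque': array([ 0.0084473 , -0.02025868,  0.03276972]), 'finger_gap': 0.08562594925794753}
scene [[487.76299221   0.         320.90332378]
 [  0.         487.76299221 193.97170994]
 [  0.           0.           1.        ]] [[ 0.7197421   0.69404628  0.01646442 -0.43686328]
 [-0.47493535  0.47494418  0.74085386  0.23682756]
 [ 0.50636718 -0.54104325  0.67146443 -1.40324949]
 [ 0.          0.          0.          1.        ]]
top [[409.16503042   0.         323.63278221]
 [  0.         409.16503042 199.53000755]
 [  0.           0.           1.        ]] [[-0.01979577 -0.99979732  0.00366741  0.02745357]
 [ 0.99229447 -0.01919821  0.12240549 -0.58622307]
 [-0.12231027  0.00606226  0.9924734  -0.9396232 ]
 [ 0.          0.          0.          1.        ]]
```

View pics/scene0.png

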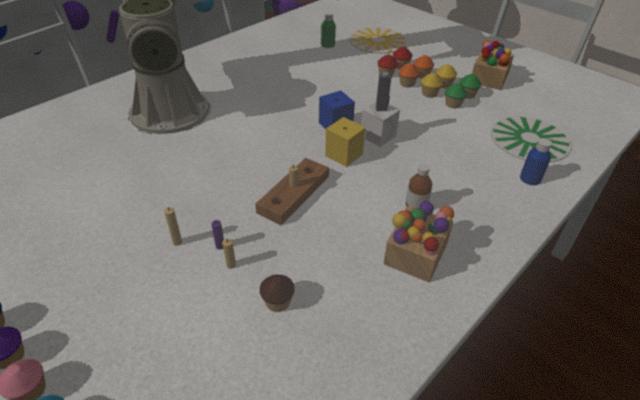

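View pics/top0.png

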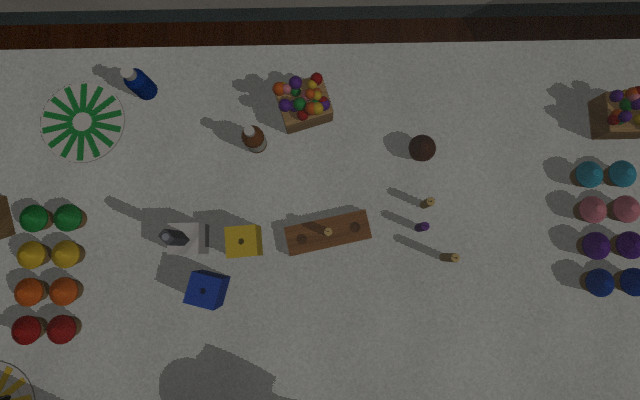

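The scene image shows the tall candle at (173,226), the short one at (229,254), the purple decoy between them, the board at (293,190), and the marble stand with the lighter at (381,115). The top image has the same: tall (453,257), short (430,202), board (328,232), stand (185,237).

```bash
cat > h.py <<'E'
import numpy as np,cv2
def cast(c,uv,z):
    """pixel(s) -> world point on plane height z"""
    uv=np.atleast_2d(np.float64(uv)); K=c["K"];E=c["extrinsics"]
    d=np.c_[(uv[:,0]-K[0,2])/K[0,0],-(uv[:,1]-K[1,2])/K[1,1],-np.ones(len(uv))]
    R=E[:3,:3];o=-R.T@E[:3,3];w=d@R
    return o+w*((z-o[2])/w[:,2])[:,None]
def cloud(c):
    v,u=np.mgrid[:400,:640];K=c["K"];E=c["extrinsics"];D=c["depth"]
    p=np.stack([(u-K[0,2])/K[0,0]*D,-(v-K[1,2])/K[1,1]*D,-D],-1)
    P=(p-E[:3,3])@E[:3,:3]; P[D==0]=np.nan; return P
def proj(c,P):
    p=np.atleast_2d(P)@c["extrinsics"][:3,:3].T+c["extrinsics"][:3,3]
    return np.c_[c["K"][0,2]+c["K"][0,0]*p[:,0]/-p[:,2],c["K"][1,2]-c["K"][1,1]*p[:,1]/-p[:,2]]
E
python3 - <<'E'
from h import *
T=dict(np.load("top0.npz"));S=dict(np.load("scene0.npz"))
for n,c,boxes in(("top",T,dict(tall=(440,245,464,268),short=(420,192,440,212),board=(280,205,375,258),stand=(155,215,212,258),yellow=(220,220,265,262),cup=(405,130,440,165),juice=(238,120,270,158),flower=(270,70,336,136))),
 ("scene",S,dict(tall=(163,200,186,250),short=(220,232,240,272),board=(255,155,332,222),stand=(360,60,402,146)))):
    P=cloud(c)
    for k,(a,b,e,f) in boxes.items():
        q=P[b:f,a:e].reshape(-1,3); q=q[q[:,2]>.012]
        zs=np.nanpercentile(q[:,2],97); t=q[q[:,2]>zs-.012]
        print(n,k,len(q),"zmax %.3f"%np.nanmax(q[:,2]),"allmed",np.median(q,0).round(3),"top mean",t.mean(0).round(3),"minmax",t.min(0).round(3),t.max(0).round(3))
q=cloud(T)
def rect(box,zlo,zhi):
    a,b,e,f=box; p=q[b:f,a:e].reshape(-1,3); p=p[(p[:,2]>zlo)&(p[:,2]<zhi)]
    r=cv2.minAreaRect((p[:,:2]*1000).astype(np.float32)); return len(p),r
print("board",rect((275,200,380,262),.022,.04));print("stand",rect((150,210,212,262),.075,.095));print("handle",rect((140,210,212,262),.15,.25));print("yellow",rect((218,218,268,264),.075,.095))
# lighter handle points by depth in scene view
p=cloud(S)[55:112,365:400].reshape(-1,3);p=p[p[:,2]>.1];print(len(p),[ (z,p[abs(p[:,2]-z)<.01].mean(0).round(4)) for z in(.11,.14,.17)])
a=cv2.resize(T["frame"][190:290,140:480,::-1],None,fx=2.3,fy=2.3,interpolation=2)
b=cv2.resize(S["frame"][55:285,150:410,::-1],None,fx=1.5,fy=1.5,interpolation=2)
o=np.zeros((600,800,3),np.uint8);o[:230,:782]=a;o[240:240+345,:390]=b;o[240:580,400:790]=cv2.resize(S["frame"][55:150,310:410,::-1],(390,340),interpolation=2)
cv2.imwrite("pics/crop1.png",cv2.convertScaleAbs(o,alpha=1.5))
E
```

```text
top tall 154 zmax 0.105 allmed [ 0.446 -0.264  0.083] top mean [ 0.446 -0.269  0.095] minmax [ 0.437 -0.28   0.087] [ 0.455 -0.26   0.105]
top short 113 zmax 0.077 allmed [ 0.572 -0.224  0.069] top mean [ 0.574 -0.228  0.071] minmax [ 0.565 -0.237  0.062] [ 0.584 -0.219  0.077]
top board 2373 zmax 0.090 allmed [0.509 0.01  0.03 ] top mean [0.509 0.009 0.032] minmax [ 0.457 -0.095  0.023] [0.563 0.112 0.09 ]
top stand 1337 zmax 0.192 allmed [0.499 0.321 0.085] top mean [0.5   0.331 0.185] minmax [0.485 0.317 0.176] [0.515 0.348 0.192]
top yellow 1123 zmax 0.090 allmed [0.491 0.2   0.085] top mean [0.491 0.204 0.085] minmax [0.456 0.167 0.077] [0.529 0.241 0.09 ]
top cup 572 zmax 0.074 allmed [ 0.703 -0.218  0.054] top mean [ 0.706 -0.221  0.063] minmax [ 0.685 -0.244  0.057] [ 0.729 -0.2    0.074]
top juice 515 zmax 0.119 allmed [0.726 0.175 0.079] top mean [0.735 0.181 0.114] minmax [0.724 0.169 0.105] [0.749 0.194 0.119]
top flower 2506 zmax 0.117 allmed [0.806 0.06  0.092] top mean [0.82  0.065 0.106] minmax [0.775 0.014 0.1  ] [0.874 0.128 0.117]
scene tall 344 zmax 0.105 allmed [
[... 401 characters left out ...]
1 zmax 0.192 allmed [0.506 0.323 0.07 ] top mean [0.502 0.329 0.183] minmax [0.484 0.315 0.172] [0.517 0.349 0.192]
board (2280, ((509.1742858886719, 8.766128540039062), (70.06858825683594, 200.143310546875), 11.517810821533203))
stand (735, ((500.2081298828125, 332.989990234375), (69.387939453125, 70.88031768798828), 0.9792224168777466))
handle (230, ((500.10479736328125, 332.3595275878906), (30.415273666381836, 20.345928192138672), 39.05860137939453))
yellow (983, ((491.3221740722656, 204.32891845703125), (69.8703842163086, 71.09918212890625), 4.0894389152526855))
426 [(0.11, array([0.5052, 0.3277, 0.1103])), (0.14, array([0.5043, 0.3265, 0.1398])), (0.17, array([0.5039, 0.3267, 0.1703]))]
```

View pics/crop1.png

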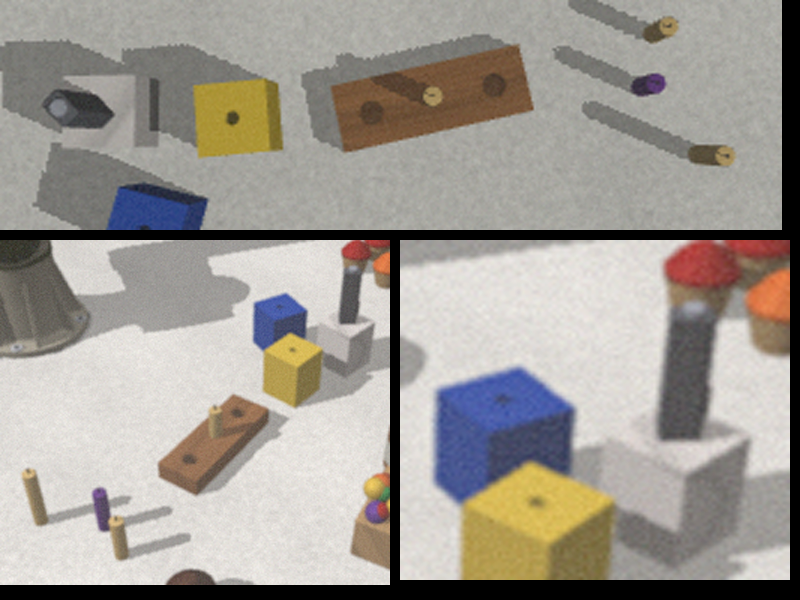

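```bash
C="python3 -m crank"
$C '[[[0,0,0],-1,-1],[[0,0,0],-1,-1],[[0,0,0],-1,-1],[[0,0,0],-1,-1],[[-0.8,-0.6,0],0,-1]]' 40
$C '[[[-0.8,-0.6,0],0,-1],[[-0.8,-0.6,0],0,-1],[[-0.8,-0.6,0],0,-1],[[-0.8,-0.6,0],0,-1],[[-0.12,-0.95,0],0,-1]]'
```

```text
clock: 0.52
tcp_pos: [0.2283, 0.5173, 0.4041]
orientation: [-0.001, -0.003, 1.0, 0.001]
wrist_force: [1.3, 1.1, -0.7]
finger_gap: 0.0853
clock: 0.93
tcp_pos: [0.368, 0.3801, 0.4036]
orientation: [0.001, 0.004, 1.0, 0.0]
wrist_force: [1.3, 0.5, 0.7]
finger_gap: 0.0856
```

```bash
C="python3 -m crank"
for i in 1 2 3; do $C '[[[-0.12,-1,0],0,-1],[[-0.12,-1,0],0,-1],[[-0.12,-1,0],0,-1],[[-0.12,-1,0],0,-1],[[-0.12,-1,0],0,-1]]' >/dev/null; done
$C '[[[0,0,0.9],0,-1],[[0,0,0.9],0,-1],[[0,0,0],0,-1]]'
python3 - <<'E'
from h import *
from workcell import env
c=env.read_camera("top");P=cloud(c)
for k,(a,b,e,f) in dict(tall=(440,245,464,268),purple=(412,215,432,238)).items():
    q=P[b:f,a:e].reshape(-1,3);q=q[q[:,2]>.03];t=q[q[:,2]>np.nanmax(q[:,2])-.02];print(k,t.mean(0) if len(t) else None)
E
```

```text
clock: 2.43
tcp_pos: [0.4295, -0.2193, 0.326]
orientation: [-0.005, 0.004, 1.0, 0.004]
wrist_force: [-1.2, 1.1, -0.7]
finger_gap: 0.0856
tall [ 0.44230664 -0.18531593  0.39104985]
purple [ 0.51729424 -0.21203267  0.06896478]
```

```bash
C="python3 -m crank"
$C '[[[-0.22,-0.63,0],0,-1],[[-0.22,-0.63,0],0,-1],[[0,0,0.7],0,-1],[[0,0,0.7],0,-1],[[0,0,0],0,-1]]'
python3 - <<'E'
from h import *
from workcell import env
c=env.read_camera("scene");cv2.imwrite("pics/s2.png",cv2.resize(c["frame"][130:290,80:330,::-1],None,fx=2.5,fy=2.5))
s=env.get_state();print(s["tcp_pos"],s["orientation"])
E
```

```text
clock: 2.9
tcp_pos: [0.4489, -0.2697, 0.2745]
orientation: [-0.002, 0.003, 1.0, 0.002]
wrist_force: [-1.9, 0.3, -0.3]
finger_gap: 0.0856
[ 0.44916913 -0.26975465  0.27640228] [-0.00141158  0.00245019  0.99999521  0.00125733]
```

View pics/s2.png

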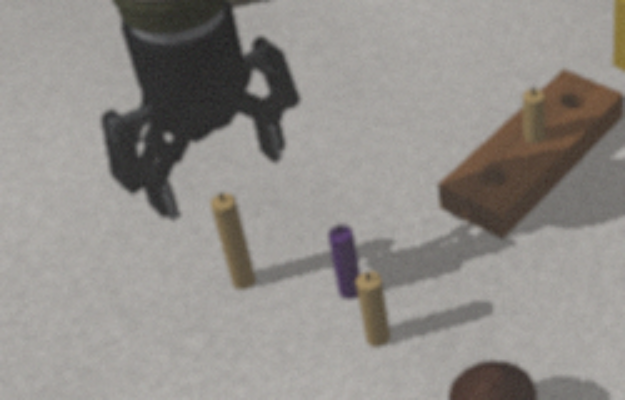

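The gripper straddles the tall candle, whose top is at (225,200) in this crop. It's clear of the purple candle, so I'm descending to grasp.

```bash
C="python3 -m crank"
$C '[[[0,0,0.75],0,-1],[[0,0,0.75],0,-1],[[0,0,0],0,-1],[[0,0,0],0,1],[[0,0,0],0,1]]' 30
$C '[[[0,0,0],0,1],[[0,0,0],0,1],[[0,0,0],0,1],[[0,0,0],0,1],[[0,0,0],0,1]]'
```

```text
clock: 3.37
tcp_pos: [0.4505, -0.271, 0.2194]
orientation: [0.001, 0.003, 1.0, -0.001]
wrist_force: [-0.6, -0.3, -0.2]
finger_gap: 0.0638
clock: 3.78
tcp_pos: [0.45, -0.2709, 0.218]
orientation: [0.001, 0.003, 1.0, -0.001]
wrist_force: [-0.3, 0.9, 6.1]
finger_gap: 0.0192
```

```bash
C="python3 -m crank"
$C '[[[0,0,-0.9],0,1],[[0,0,-0.9],0,1],[[0,0,-0.9],0,1],[[-0.13,0.95,0],0,1],[[-0.13,0.95,0],0,1]]'
$C '[[[-0.13,0.95,0],0,1],[[-0.13,0.95,0],0,1],[[-0.13,0.95,0],0,1],[[-0.13,0.95,0],0,1],[[-0.13,0.95,0],0,1]]'
$C '[[[-0.13,0.95,0],0,1],[[-0.12,0.95,0],0,1],[[0,0,0],0,1],[[0,0,0],0,1]]'
cat > look.py <<'E'
from h import *
from workcell import env
import sys
s=env.get_state();x,y,z=s["tcp_pos"];print("tcp",s["tcp_pos"].round(4),s["orientation"].round(4))
out=[]
for n in("top","scene"):
    c=env.read_camera(n);np.savez(f"{n}_l.npz",**{k:c[k] for k in("frame","depth","K","extrinsics")})
    P=cloud(c).reshape(-1,3);hsv=cv2.cvtColor(c["frame"],cv2.COLOR_RGB2HSV).reshape(-1,3)
    m=(np.hypot(P[:,0]-x,P[:,1]-y)<.03)&(P[:,2]>.03)
    for zz in np.arange(.04,.24,.01):
        k=m&(abs(P[:,2]-zz)<.005)
        if k.sum()>3:print(n,"z%.2f"%zz,k.sum(),P[k].mean(0).round(4),"min",P[k].min(0)[:2].round(4),"max",P[k].max(0)[:2].round(4),"hsv",hsv[k].mean(0).round())
c=dict(np.load("scene_l.npz"));u,v=proj(c,[x,y,.1])[0].astype(int)
cv2.imwrite(sys.argv[1],cv2.resize(c["frame"][max(v-80,0):v+80,u-100:u+100,::-1],None,fx=3,fy=3,interpolation=2))
E
python3 look.py pics/s3.png
```

```text
clock: 4.2
tcp_pos: [0.4614, -0.1961, 0.3278]
orientation: [0.003, 0.005, 1.0, -0.002]
wrist_force: [0.9, 0.9, -1.0]
finger_gap: 0.0195
clock: 4.62
tcp_pos: [0.4873, -0.0031, 0.3251]
orientation: [0.0, 0.003, 1.0, -0.0]
wrist_force: [0.5, -0.1, 0.1]
finger_gap: 0.0194
clock: 4.95
tcp_pos: [0.4977, 0.0731, 0.3248]
orientation: [0.0, 0.001, 1.0, -0.0]
wrist_force: [-0.5, -0.9, -0.1]
finger_gap: 0.0189
tcp [0.4977 0.0731 0.3248] [ 0.e+00  6.e-04  1.e+00 -1.e-04]
scene z0.11 18 [0.4961 0.0675 0.1118] min [0.4892 0.0628] max [0.5008 0.0759] hsv [ 19.  79. 102.]
scene z0.12 28 [0.4975 0.0679 0.1204] min [0.4883 0.0622] max [0.5046 0.0764] hsv [19. 83. 97.]
scene z0.13 26 [0.4967 0.0668 0.13  ] min [0.4876 0.0617] max [0.5026 0.0752] hsv [ 19.  85. 102.]
scene z0.14 30 [0.4978 0.0669 0.14  ] min [0.4891 0.0607] max [0.5032 0.0755] hsv [19. 81. 98.]
scene z0.15 19 [0.5005 0.0695 0.1514] min [0.4912 0.056 ] max [0.5068 0.0828] hsv [22. 46. 79.]
scene z0.16 56 [0.5026 0.0702 0.1605] min [0.4908 0.0498] max [0.5103 0.0926] hsv [40. 29. 63.]
scene z0.17 74 [0.5022 0.0673 0.1701] min [0.4898 0.0474] max [0.51   0.0942] hsv [51. 25. 59.]
scene z0.18 70 [0.5024 0.068  0.1802] min [0.4898 0.0475] max [0.5104 0.0936] hsv [54. 27. 58.]
scene z0.19 59 [0.5041 0.0706 0.19  ] min [0.4944 0.0483] max [0.5105 0.0953] hsv [52. 27. 53.]
scene z0.20 95 [0.5021 0.0737 0.2008] min [0.4866 0.0477] max [0.5127 0.1012] hsv [52. 29. 48.]
scene z0.21 54 [0.5018 0.0661 0.2093] min [0.4862 0.0468] max [0.5122 0.1013] hsv [68. 19. 45.]
scene z0.22 96 [0.5033 0.0636 0.2205] min [0.481  0.0485] max [0.5161 0.0907] hsv [73. 19. 44.]
scene z0.23 71 [0.5079 0.0656 0.2303] min [0.4814 0.0467] max [0.5157 0.0919] hsv [69. 18. 43.]
```

View pics/s3.png

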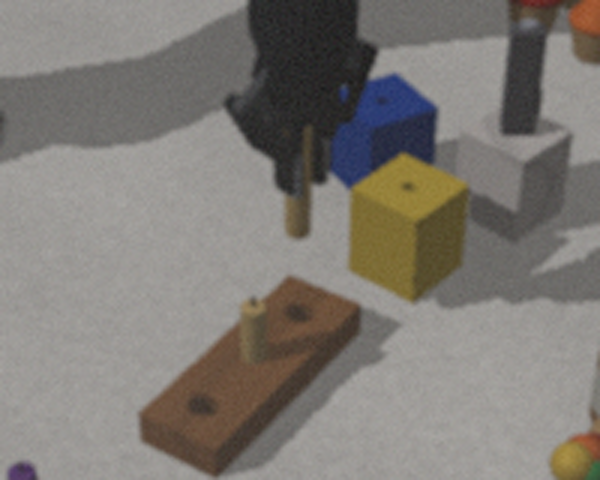

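The crop shows the tall candle held upright at (298,190). The target hole is at (297,312) and the other hole at (203,405). Next I'll compare the held candle with the board's own candle in the same view, so the bias cancels.

```bash
cat > cmp.py <<'E'
from h import *
from scipy.optimize import least_squares
import sys
c=dict(np.load("scene_l.npz"));P=cloud(c).reshape(-1,3)
hsv=cv2.cvtColor(c["frame"],cv2.COLOR_RGB2HSV).reshape(-1,3)
def cyl(x,y,z0,z1,r=.022):
    k=(np.hypot(P[:,0]-x,P[:,1]-y)<r)&(P[:,2]>z0)&(P[:,2]<z1)&(hsv[:,1]>60);p=P[k][:,:2]
    f=least_squares(lambda q:np.hypot(*(p-q).T)-.01,p.mean(0)-[.005,-.005],loss="soft_l1",f_scale=.001).x
    return len(p),p.mean(0).round(4),f.round(4)
a=list(map(float,sys.argv[1:5]))
print("held",cyl(*a));print("mid",cyl(.51,.008,.036,.078))
p=P[(abs(P[:,2]-.03)<.006)&(hsv[:,1]>60)&(np.hypot(P[:,0]-.509,P[:,1]-.009)<.12)]
print("board rect scene",cv2.minAreaRect((p[:,:2]*1000).astype(np.float32)))
# hole centres: dark blobs on board, rim plane z=.03
g=cv2.cvtColor(c["frame"],cv2.COLOR_RGB2GRAY).astype(float)
for h in((.496,.0727),(.522,-.055)):
    u,v=proj(c,[*h,.03])[0].astype(int);w=g[v-7:v+8,u-10:u+11];m=(w<w.min()+.35*(np.median(w)-w.min()));vv,uu=np.nonzero(m)
    print("hole",h,cast(c,[uu.mean()+u-10,vv.mean()+v-7],.03).round(4),m.sum())
E
python3 cmp.py .498 .070 .108 .148
python3 - <<'E'
from h import *
T=dict(np.load("top0.npz"));P=cloud(T)
for (a,b,e,f) in((320,224,336,240),):
    q=P[b:f,a:e].reshape(-1,3);q=q[q[:,2]>.07];print("mid top",q.mean(0),len(q))
E
```

```text
held (94, array([0.4975, 0.0674]), array([0.4914, 0.0732]))
mid (126, array([0.5132, 0.0048]), array([0.5074, 0.0096]))
board rect scene ((510.1766052246094, 7.841514587402344), (70.08171081542969, 200.98736572265625), 11.37420654296875)
hole (0.496, 0.0727) [[0.4947 0.0701 0.03  ]] 21
hole (0.522, -0.055) [[ 0.5213 -0.0575  0.03  ]] 26
mid top [0.5092669  0.00894902 0.08007072] 58
```

```bash
C="python3 -m crank"
$C '[[[-0.075,0.01,0.6],0,1],[[0,0,0.6],0,1],[[0,0,0.4],0,1],[[0,0,0],0,1],[[0,0,0],0,1]]'
python3 look.py pics/s4.png | head -1; python3 cmp.py .498 .070 .045 .078
```

```text
clock: 5.47
tcp_pos: [0.5005, 0.07, 0.2602]
orientation: [-0.001, 0.004, 1.0, -0.0]
wrist_force: [0.6, -1.4, 1.3]
finger_gap: 0.0194
tcp [0.5005 0.07   0.2602] [-0.0012  0.0042  1.     -0.    ]
held (89, array([0.4996, 0.0661]), array([0.4944, 0.0715]))
mid (126, array([0.5135, 0.0048]), array([0.5073, 0.0094]))
board rect scene ((509.50897216796875, 7.714912414550781), (70.4452133178711, 201.7322540283203), 11.564699172973633)
hole (0.496, 0.0727) [[0.4957 0.0714 0.03  ]] 22
hole (0.522, -0.055) [[ 0.5208 -0.0571  0.03  ]] 32
```

```bash
C="python3 -m crank"
$C '[[[0,0.05,0.1],0,1],[[0,0,0.2],0,1],[[0,0,0.1],0,1],[[0,0,0],0,1]]'
$C '[[[0,0,0.1],0,1],[[0,0,0.1],0,1],[[0,0,0],0,1]]'
```

```text
clock: 5.9
tcp_pos: [0.5008, 0.0734, 0.2442]
orientation: [-0.0, 0.003, 1.0, -0.0]
wrist_force: [1.0, -1.2, -1.1]
finger_gap: 0.0194
clock: 6.15
tcp_pos: [0.5008, 0.0733, 0.2359]
orientation: [-0.0, 0.003, 1.0, -0.0]
wrist_force: [1.0, -2.1, -2.7]
finger_gap: 0.0193
```

```bash
C="python3 -m crank"
$C '[[[0,0,0.1],0,1],[[0,0,0.1],0,1],[[0,0,0],0,1]]'
$C '[[[0,0,0.06],0,1],[[0,0,0],0,1],[[0,0,0],0,1]]'
```

```text
clock: 6.4
tcp_pos: [0.5009, 0.0734, 0.2281]
orientation: [-0.0, 0.003, 1.0, -0.0]
wrist_force: [0.2, -2.5, -2.1]
finger_gap: 0.0191
clock: 6.65
tcp_pos: [0.5014, 0.0734, 0.2277]
orientation: [0.001, 0.003, 1.0, -0.0]
wrist_force: [-1.8, -2.7, 10.8]
finger_gap: 0.0188
```

```bash
C="python3 -m crank"
$C '[[[0,0,0],0,0.1],[[0,0,0],0,0.1],[[0,0,0],0,0.1],[[0,0,-0.6],0,0.1],[[0,0,-0.9],0,0.1]]'
$C '[[[0,0,-0.9],0,0.1],[[0,0,-0.4],0,0.1],[[-0.23,-0.94,0],0,-1],[[-0.23,-0.94,0],0,-1],[[-0.23,-0.94,0],0,-1]]'
$C '[[[-0.23,-0.94,0],0,-1],[[-0.23,-0.94,0],0,-1],[[-0.23,-0.94,0],0,-1],[[-0.23,-0.94,0],0,-1],[[-0.23,-0.94,0],0,-1]]'
$C '[[[0,0,0],0,-1],[[0,0,0],0,-1]]'
python3 look.py pics/s5.png|head -1; python3 cmp.py .496 .073 .035 .105
python3 - <<'E'
from h import *
c=dict(np.load("scene_l.npz"));P=cloud(c);q=P.reshape(-1,3)
k=(np.hypot(q[:,0]-.494,q[:,1]-.072)<.02)&(q[:,2]>.04);print("tall max z",np.sort(q[k][:,2])[-8:].round(4))
u,v=proj(c,[.575,-.23,.05])[0].astype(int);p=P[v-35:v+30,u-20:u+20].reshape(-1,3);p=p[(p[:,2]>.02)&(p[:,2]<.085)&(np.hypot(p[:,0]-.576,p[:,1]+.23)<.03)];print("short",len(p),p.mean(0))
E
```

```text
clock: 7.07
tcp_pos: [0.4989, 0.0737, 0.2832]
orientation: [-0.004, 0.003, 1.0, 0.0]
wrist_force: [0.9, -0.3, 0.3]
finger_gap: 0.0384
clock: 7.48
tcp_pos: [0.5281, -0.0398, 0.3387]
orientation: [0.001, 0.001, 1.0, 0.0]
wrist_force: [1.0, -0.7, -0.3]
finger_gap: 0.0734
clock: 7.9
tcp_pos: [0.5729, -0.2294, 0.3377]
orientation: [-0.0, 0.003, 1.0, 0.001]
wrist_force: [1.0, 0.3, -0.1]
finger_gap: 0.0853
clock: 8.07
tcp_pos: [0.5728, -0.2299, 0.337]
orientation: [-0.0, 0.005, 1.0, 0.001]
wrist_force: [-0.3, 0.8, -0.3]
finger_gap: 0.0851
tcp [ 0.5728 -0.2299  0.337 ] [-5.0e-04  4.6e-03  1.0e+00  7.0e-04]
held (186, array([0.5   , 0.0689]), array([0.4944, 0.0743]))
mid (126, array([0.5136, 0.0048]), array([0.5075, 0.0093]))
board rect scene ((509.9983215332031, 7.756690979003906), (70.81766510009766, 202.20982360839844), 11.130532264709473)
hole (0.496, 0.0727) [[0.4994 0.0859 0.03  ]] 23
hole (0.522, -0.055) [[ 0.5213 -0.0575  0.03  ]] 29
tall max z [0.1083 0.1083 0.1087 0.1088 0.1092 0.1098 0.1102 0.1136]
short 232 [ 0.57776435 -0.23156919  0.05212378]
```

```bash
C="python3 -m crank"
$C '[[[-0.03,0.05,0.8],0,-1],[[0,0,0.8],0,-1],[[0,0,0.8],0,-1],[[0,0,0.6],0,-1],[[0,0,0.25],0,-1]]'
$C '[[[0,0,0],0,-1],[[0,0,0],0,-1],[[0,0,0],0,1],[[0,0,0],0,1],[[0,0,0],0,1]]'
$C '[[[0,0,0],0,1],[[0,0,0],0,1],[[0,0,0],0,1],[[0,0,0],0,1]]'
```

```text
clock: 8.58
tcp_pos: [0.5723, -0.2229, 0.2046]
orientation: [-0.003, 0.002, 1.0, 0.002]
wrist_force: [-0.8, -0.3, -0.8]
finger_gap: 0.0852
clock: 9.0
tcp_pos: [0.5747, -0.226, 0.2102]
orientation: [0.001, 0.003, 1.0, -0.001]
wrist_force: [0.4, -0.0, 0.6]
finger_gap: 0.0516
clock: 9.33
tcp_pos: [0.5742, -0.2259, 0.2089]
orientation: [0.0, 0.003, 1.0, -0.0]
wrist_force: [0.3, -0.2, 3.6]
finger_gap: 0.0192
```

```bash
C="python3 -m crank"
$C '[[[0,0,-0.8],0,1],[[0,0,-0.9],0,1],[[0,0,-0.6],0,1],[[0.26,0.85,0],0,1],[[0.26,0.85,0],0,1]]'
$C '[[[0.26,0.85,0],0,1],[[0.26,0.85,0],0,1],[[0.26,0.85,0],0,1],[[0,0,0.5],0,1],[[0,0,0.4],0,1]]'
$C '[[[0,0,0],0,1],[[0,0,0],0,1]]'
python3 look.py pics/s6.png |head -1; python3 cmp.py .524 -.057 .06 .09
```

```text
clock: 9.75
tcp_pos: [0.5545, -0.1589, 0.3024]
orientation: [0.003, 0.005, 1.0, -0.001]
wrist_force: [0.5, 0.4, -0.5]
finger_gap: 0.0194
clock: 10.17
tcp_pos: [0.5225, -0.0534, 0.2646]
orientation: [0.001, 0.001, 1.0, -0.0]
wrist_force: [0.1, -0.4, 0.3]
finger_gap: 0.0191
clock: 10.33
tcp_pos: [0.5225, -0.0552, 0.2637]
orientation: [-0.001, 0.003, 1.0, 0.0]
wrist_force: [-0.4, -0.6, 0.2]
finger_gap: 0.0189
tcp [ 0.5225 -0.0552  0.2637] [-1.1e-03  2.7e-03  1.0e+00  3.0e-04]
held (83, array([ 0.5282, -0.0585]), array([ 0.5213, -0.0547]))
mid (121, array([0.5134, 0.0046]), array([0.5074, 0.0093]))
board rect scene ((509.7504577636719, 7.450935363769531), (70.90315246582031, 198.77247619628906), 11.7235107421875)
hole (0.496, 0.0727) [[0.4986 0.0871 0.03  ]] 24
hole (0.522, -0.055) [[ 0.5206 -0.0573  0.03  ]] 32
```

```bash
C="python3 -m crank"
$C '[[[0.025,0,0.4],0,1],[[0,0,0.2],0,1],[[0,0,0.15],0,1],[[0,0,0],0,1]]'
$C '[[[0,0,0.1],0,1],[[0,0,0.1],0,1],[[0,0,0.1],0,1],[[0,0,0],0,1]]'
```

```text
clock: 10.77
tcp_pos: [0.5216, -0.0557, 0.2334]
orientation: [-0.001, 0.003, 1.0, 0.0]
wrist_force: [-0.3, -0.1, 0.3]
finger_gap: 0.0193
clock: 11.1
tcp_pos: [0.5217, -0.0554, 0.2216]
orientation: [-0.0, 0.003, 1.0, 0.0]
wrist_force: [-0.3, 1.3, -0.2]
finger_gap: 0.0192
```

```bash
C="python3 -m crank"
$C '[[[0,0,0.08],0,1],[[0,0,0.06],0,1],[[0,0,0],0,1],[[0,0,0],0,1]]'
```

```text
clock: 11.43
tcp_pos: [0.5223, -0.0554, 0.2187]
orientation: [0.001, 0.003, 1.0, -0.0]
wrist_force: [-4.1, 1.9, 15.2]
finger_gap: 0.019
```

```bash
C="python3 -m crank"
$C '[[[0,0,0],0,0.1],[[0,0,0],0,0.1],[[0,0,0],0,0.1],[[0,0,-0.5],0,0.1],[[0,0,-0.9],0,0.1]]' >/dev/null
$C '[[[0,0,-0.95],0,0.1],[[0,0,-0.95],0,0.1],[[0,0,-0.85],0,0.1],[[0.05,0.97,0],0,-1],[[0.05,0.97,0],0,-1]]'
$C '[[[0.05,0.97,0],0,-1],[[0.05,0.97,0],0,-1],[[0.05,0.97,0],0,-1],[[0.05,0.97,0],0,-1],[[0.05,0.97,0],0,-1]]' >/dev/null
$C '[[[0.05,0.97,0],0,-1],[[0.05,0.97,0],0,-1],[[0.05,0.97,0],0,-1],[[0,0,0],-1,-1],[[0,0,0],-1,-1]]'
$C '[[[0,0,0],-1,-1],[[0,0,0],-1,-1],[[0,0,0],-1,-1],[[0,0,0],-1,-1],[[0,0,0],-1,-1]]'
$C '[[[0,0,0],-0.8,-1],[[0,0,0],0,-1],[[0,0,0],0,-1]]'
python3 look.py pics/s7.png >/dev/null; python3 cmp.py .522 -.055 .035 .078
python3 - <<'E'
from h import *
from workcell import env
c=dict(np.load("scene_l.npz"));q=cloud(c).reshape(-1,3)
k=(np.hypot(q[:,0]-.522,q[:,1]+.055)<.02)&(q[:,2]>.04);print("short max z",np.sort(q[k][:,2])[-6:].round(4))
k=(np.hypot(q[:,0]-.494,q[:,1]-.072)<.02)&(q[:,2]>.04);print("tall max z",np.sort(q[k][:,2])[-6:].round(4))
print(env.get_state()["joint_pos"].round(3))
E
```

```text
clock: 12.27
tcp_pos: [0.5196, 0.0213, 0.3853]
orientation: [0.003, 0.005, 1.0, -0.0]
wrist_force: [0.4, 0.9, -0.4]
finger_gap: 0.0612
clock: 13.1
tcp_pos: [0.5035, 0.3353, 0.3816]
orientation: [-0.001, -0.088, 0.996, -0.0]
wrist_force: [-0.1, 0.4, 0.1]
finger_gap: 0.0854
clock: 13.52
tcp_pos: [0.5042, 0.3327, 0.382]
orientation: [-0.0, -0.3, 0.954, -0.0]
wrist_force: [0.1, -0.7, 0.4]
finger_gap: 0.0855
clock: 13.77
tcp_pos: [0.5042, 0.3326, 0.3822]
orientation: [-0.0, -0.33, 0.944, -0.0]
wrist_force: [-0.4, -0.2, 0.1]
finger_gap: 0.0851
held (134, array([ 0.527 , -0.0594]), array([ 0.5209, -0.0545]))
mid (125, array([0.5135, 0.0048]), array([0.5073, 0.0095]))
board rect scene ((510.05120849609375, 7.796546936035156), (72.06208038330078, 200.1814727783203), 11.527756690979004)
hole (0.496, 0.0727) [[0.5024 0.0885 0.03  ]] 13
hole (0.522, -0.055) [[ 0.527  -0.0411  0.03  ]] 27
short max z [0.0822 0.0825 0.0825 0.0847 0.0865 0.0878]
tall max z [0.1077 0.1079 0.1079 0.1082 0.1112 0.1156]
[ 0.45   0.377  0.083  1.277  0.    -0.223]
```

View pics/s7.png

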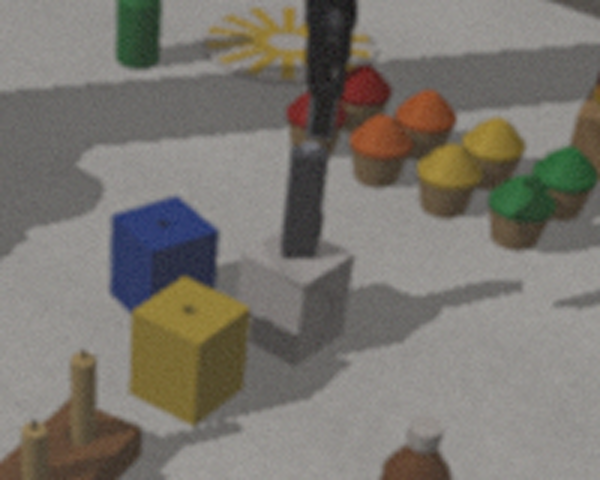

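Both candles are seated: the wick tops read 0.114 and 0.088, as they should. The gripper is over the lighter handle at (308,150) in the crop.

```bash
C="python3 -m crank"
$C '[[[0.08,0.06,0.5],0,-1],[[0,0,0.6],0,-1],[[0,0,0.6],0,-1],[[0,0,0.23],0,-1],[[0,0,0],0,-1]]'
$C '[[[0,0,0],0,1],[[0,0,0],0,1],[[0,0,0],0,1],[[0,0,0],0,1],[[0,0,0],0,1]]' 40
$C '[[[0,0,0],0,1],[[0,0,0],0,1],[[0,0,0],0,1]]'
```

```text
clock: 14.28
tcp_pos: [0.4992, 0.332, 0.3028]
orientation: [-0.003, -0.331, 0.944, -0.0]
wrist_force: [0.4, 0.7, -0.1]
finger_gap: 0.0854
clock: 14.7
tcp_pos: [0.5005, 0.3327, 0.3066]
orientation: [0.001, -0.331, 0.944, 0.0]
wrist_force: [-0.8, 0.7, 0.2]
finger_gap: 0.0254
clock: 14.95
tcp_pos: [0.5005, 0.3327, 0.3065]
orientation: [0.001, -0.331, 0.944, 0.0]
wrist_force: [-1.1, -0.0, 6.2]
finger_gap: 0.0197
```

```bash
C="python3 -m crank"
$C '[[[0,0,-0.5],0,1],[[0,0,-0.6],0,1],[[0,0,-0.6],0,1],[[0,0,-0.6],0,1],[[0,0,-0.4],0,1]]'
$C '[[[0,0,0],1,1],[[0,0,0],1,1],[[0,0,0],1,1],[[0,0,0],1,1],[[0,0,0],1,1]]'
$C '[[[0,0,0],1,1],[[0,0,0],1,1],[[0,0,0],0.8,1],[[0,0,0],0,1]]'
python3 look.py pics/s8.png |cut -c1-90
```

```text
clock: 15.37
tcp_pos: [0.5002, 0.3325, 0.4154]
orientation: [0.001, -0.331, 0.944, 0.0]
wrist_force: [-0.3, 0.6, 0.2]
finger_gap: 0.0195
clock: 15.78
tcp_pos: [0.5, 0.3325, 0.4129]
orientation: [-0.001, -0.117, 0.993, -0.0]
wrist_force: [0.0, -0.1, -0.7]
finger_gap: 0.0198
clock: 16.12
tcp_pos: [0.5001, 0.3324, 0.4128]
orientation: [-0.001, 0.004, 1.0, -0.0]
wrist_force: [-0.2, 0.7, -1.7]
finger_gap: 0.0198
tcp [0.5001 0.3324 0.4128] [-6.0e-04  3.7e-03  1.0e+00 -3.0e-04]
top z0.05 4 [0.5012 0.3399 0.0502] min [0.499  0.3393] max [0.5035 0.3403] hsv [92. 15. 52
top z0.06 8 [0.5004 0.3395 0.0599] min [0.4963 0.3375] max [0.5054 0.3405] hsv [17. 13. 49
top z0.07 6 [0.5014 0.339  0.0705] min [0.496  0.3383] max [0.5053 0.3403] hsv [71. 10. 58
top z0.08 240 [0.5    0.3304 0.0837] min [0.4711 0.3035] max [0.5293 0.3611] hsv [ 18.  13
top z0.09 266 [0.4995 0.3311 0.0863] min [0.4711 0.3027] max [0.5292 0.361 ] hsv [ 18.  13
top z0.12 6 [0.5001 0.3295 0.1205] min [0.4967 0.3279] max [0.5035 0.3306] hsv [106.  15. 
top z0.13 7 [0.4993 0.3293 0.1305] min [0.4965 0.3284] max [0.503  0.3305] hsv
[... 1223 characters left out ...]
09 0.1614] min [0.496  0.3279] max [0.5034 0.3348] hsv [104.   
scene z0.17 12 [0.5009 0.3305 0.17  ] min [0.4949 0.3254] max [0.5054 0.3349] hsv [112.   
scene z0.18 13 [0.5007 0.3306 0.1788] min [0.4964 0.3284] max [0.5037 0.3334] hsv [81. 12.
scene z0.19 11 [0.5018 0.3293 0.1906] min [0.4841 0.3251] max [0.5141 0.3407] hsv [65. 19.
scene z0.20 49 [0.5039 0.3256 0.1999] min [0.4848 0.32  ] max [0.5151 0.3411] hsv [81. 14.
scene z0.21 54 [0.5036 0.3264 0.21  ] min [0.4865 0.3173] max [0.5165 0.344 ] hsv [104.  2
scene z0.22 53 [0.5037 0.326  0.2203] min [0.4857 0.3197] max [0.5175 0.3375] hsv [88. 27.
scene z0.23 50 [0.5047 0.3261 0.2303] min [0.4878 0.3218] max [0.5176 0.3419] hsv [91. 18.
```

```bash
C="python3 -m crank"
$C '[[[-0.8,0,0],0,1],[[-0.82,0,0],0,1],[[0,0,0.7],0,1],[[0,0,0.8],0,1],[[0,0,0.65],0,1]]'
$C '[[[0,0,0],0,1],[[0,0,0],0,1]]' 25
$C '[[[0.25,0,0],0,1],[[0.25,0,0],0,1],[[0.25,0,0],0,1],[[0.25,0,0],0,1],[[0.25,0,0],0,1]]'
$C '[[[0,0,0],0,1]]'
cat > tilt.py <<'E'
from h import *
from workcell import env
import sys
s=env.get_state();t=s["tcp_pos"];print("tcp",t.round(4),s["wrist_force"].round(1))
c=env.read_camera("scene");np.savez("scene_l.npz",**{k:c[k] for k in("frame","depth","K","extrinsics")})
u,v=proj(c,[t[0],t[1],.13])[0].astype(int)
if len(sys.argv)>1: cv2.imwrite(sys.argv[1],cv2.resize(c["frame"][max(v-75,0):v+75,max(u-100,0):u+100,::-1],None,fx=3.5,fy=3.5,interpolation=2))
E
python3 tilt.py pics/s9.png
```

```text
clock: 16.63
tcp_pos: [0.5656, 0.3319, 0.3255]
orientation: [-0.0, 0.002, 1.0, -0.0]
wrist_force: [0.2, -0.2, -1.8]
finger_gap: 0.0198
clock: 16.8
tcp_pos: [0.5644, 0.3318, 0.3258]
orientation: [-0.002, 0.002, 1.0, -0.001]
wrist_force: [0.6, 0.1, -0.9]
finger_gap: 0.0197
clock: 17.22
tcp_pos: [0.5166, 0.333, 0.3311]
orientation: [0.004, 0.003, 1.0, 0.001]
wrist_force: [4.9, -0.4, -3.2]
finger_gap: 0.0197
clock: 17.3
tcp_pos: [0.5154, 0.333, 0.3316]
orientation: [0.004, 0.002, 1.0, 0.001]
wrist_force: [2.8, 0.5, 0.9]
finger_gap: 0.0198
tcp [0.5154 0.333  0.3316] [2.8 0.5 0.9]
```

View pics/s9.png

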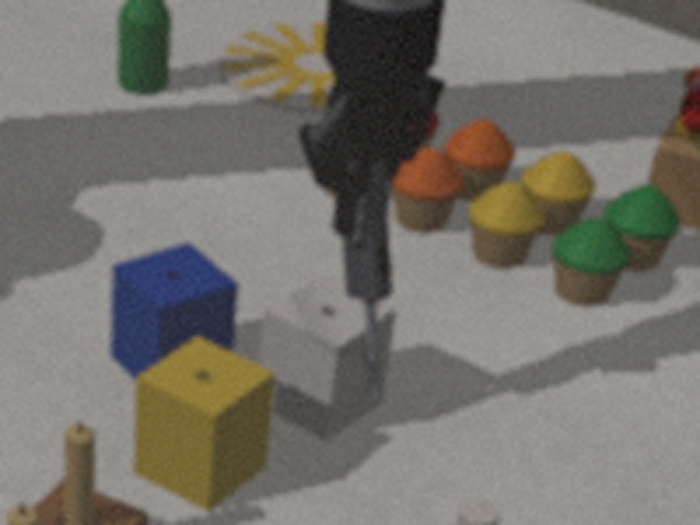

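The picture shows the nozzle bearing on the stand's near edge at (372,320), and the lighter has started to pivot in the pads. I'll keep going.

```bash
C="python3 -m crank"
$C '[[[0.25,0,0.03],0,1],[[0.25,0,0.03],0,1],[[0.25,0,0.03],0,1],[[0.25,0,0.03],0,1],[[0.25,0,0],0,1]]'
$C '[[[0.2,0,0],0,1],[[0.2,0,0],0,1],[[0,0,0],0,1]]'
cat > ang.py <<'E'
from h import *
from workcell import env
s=env.get_state();t=s["tcp_pos"];R=1
q=s["orientation"]
g=t+[0,0,-.155];print("tcp",t.round(4),"grasp",g.round(4),s["wrist_force"].round(1))
allp=[]
for n in("scene","top"):
    c=env.read_camera(n);np.savez(f"{n}_l.npz",**{k:c[k] for k in("frame","depth","K","extrinsics")})
    P=cloud(c).reshape(-1,3);hsv=cv2.cvtColor(c["frame"],cv2.COLOR_RGB2HSV).reshape(-1,3)
    # tool x axis in world
    w,x,y,z=q;xt=np.array([1-2*(y*y+z*z),2*(x*y+w*z)]);xt/=np.hypot(*xt);yt=np.array([-xt[1],xt[0]])
    a=(P[:,:2]-g[:2])@-xt;b=(P[:,:2]-g[:2])@yt;d=g[2]-P[:,2]
    k=(abs(b)<.014)&(a>-.01)&(a<.14)&(d>.022)&(d<.14)&(np.hypot(a,d)<.16)&(hsv[:,1]<60)&(P[:,2]>.09)
    p=np.c_[a,d][k];
    if len(p)<8: print(n,len(p));continue
    far=np.hypot(*p.T)>.07; f=p[far]
    vx,vy,x0,y0=cv2.fitLine(f.astype(np.float32),cv2.DIST_HUBER,0,.01,.01).ravel()
    r=np.hypot(*p.T); e=P[k][r>np.percentile(r,96)]
    print(n,len(p),"nozzle tilt from vertical %.1f"%np.degrees(np.arctan2(vx,vy)%np.pi),"line pt %.4f %.4f"%(x0,y0),"from grasp %.1f"%np.degrees(np.arctan2(x0,y0)),"rmax %.4f"%r.max(),"end",e.mean(0).round(4))
E
python3 ang.py;python3 tilt.py pics/s10.png
```

```text
clock: 17.77
tcp_pos: [0.4669, 0.3332, 0.3249]
orientation: [0.003, 0.003, 1.0, 0.001]
wrist_force: [5.8, 0.1, -1.2]
finger_gap: 0.0192
clock: 18.02
tcp_pos: [0.4489, 0.3332, 0.3249]
orientation: [0.001, 0.002, 1.0, 0.001]
wrist_force: [0.4, 0.8, 3.8]
finger_gap: 0.0193
tcp [0.4489 0.3332 0.3249] grasp [0.4489 0.3332 0.1699] [0.4 0.8 3.8]
scene 201 nozzle tilt from vertical 41.0 line pt 0.0712 0.0604 from grasp 49.7 rmax 0.1195 end [0.5362 0.3326 0.093 ]
top 162 nozzle tilt from vertical 42.6 line pt 0.0732 0.0616 from grasp 49.9 rmax 0.1210 end [0.5384 0.333  0.0909]
tcp [0.4495 0.3332 0.3245] [ 0.5 -0.1  4.1]
```

View pics/s10.png

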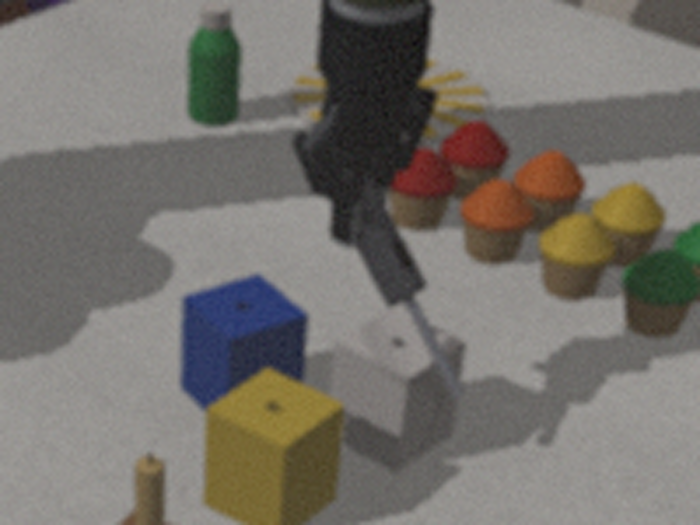

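The lighter is now slanted about 45° and its nozzle still rests on the stand edge at (450,375). I'll tighten the grip, lift clear and measure the tilt.

```bash
C="python3 -m crank"
$C '[[[0,0,0],0,1],[[0,0,0],0,1],[[0,0,-0.5],0,1],[[0,0,-0.7],0,1],[[0,0,-0.8],0,1]]' 60
$C '[[[0,0,-0.6],0,1],[[0.2,-0.9,0],0,1],[[0.2,-0.9,0],0,1],[[0.2,-0.9,0],0,1],[[0,0,0],0,1]]'
$C '[[[0,0,0],0,1],[[0,0,0],0,1]]'
cat > ang2.py <<'E'
from h import *
from workcell import env
s=env.get_state();t=s["tcp_pos"];g=t+[0,0,-.155];print("tcp",t.round(4))
for n in("scene","top"):
    c=env.read_camera(n);np.savez(f"{n}_l.npz",**{k:c[k] for k in("frame","depth","K","extrinsics")})
    P=cloud(c).reshape(-1,3);a=P[:,0]-g[0];d=g[2]-P[:,2]
    k=(abs(P[:,1]-g[1])<.016)&(a>0)&(a<.14)&(d>.015)&(d<.14)
    al=(a+d)/2**.5
    for nm,m in(("handle",k&(al>.035)&(al<.062)),("nozzle",k&(al>.07))):
        p=P[m]
        if len(p)<6: print(n,nm,len(p));continue
        v=cv2.fitLine(p.astype(np.float32),cv2.DIST_HUBER,0,.001,.01).ravel()
        r=np.hypot(a[m],d[m]);e=p[r>np.percentile(r,94)]
        print(n,nm,len(p),"dir",(v[:3]*np.sign(v[0])).round(3),"tilt %.1f"%np.degrees(np.arccos(abs(v[2]))),"mean",p.mean(0).round(4),"rmax %.4f"%r.max(),"end",e.mean(0).round(4),len(e))
E
python3 ang2.py
```

```text
clock: 18.58
tcp_pos: [0.4478, 0.3322, 0.4006]
orientation: [-0.004, 0.003, 1.0, -0.002]
wrist_force: [0.2, 1.2, -1.3]
finger_gap: 0.0194
clock: 19.0
tcp_pos: [0.4219, 0.2208, 0.4254]
orientation: [-0.003, 0.005, 1.0, -0.002]
wrist_force: [-0.6, 0.7, -1.1]
finger_gap: 0.0192
clock: 19.17
tcp_pos: [0.4242, 0.2248, 0.426]
orientation: [-0.001, 0.003, 1.0, 0.0]
wrist_force: [0.5, 0.0, -1.2]
finger_gap: 0.0192
tcp [0.4242 0.2248 0.426 ]
scene handle 150 dir [0.822 0.334 0.462] tilt 62.5 mean [0.4663 0.2188 0.2429] rmax 0.0641 end [0.4803 0.2233 0.2416] 9
scene nozzle 132 dir [ 0.691 -0.008 -0.723] tilt 43.7 mean [0.5047 0.223  0.1979] rmax 0.1476 end [0.5306 0.2222 0.172 ] 8
top handle 124 dir [0.803 0.473 0.364] tilt 68.7 mean [0.4697 0.2204 0.2448] rmax 0.0650 end [0.4802 0.2216 0.2405] 8
top nozzle 111 dir [ 0.667 -0.    -0.745] tilt 41.9 mean [0.5094 0.224  0.195 ] rmax 0.1493 end [0.5329 0.2241 0.1709] 7
```

```bash
C="python3 -m crank"
$C '[[[0.21,-0.94,0],0,1],[[0.21,-0.94,0],0,1],[[0.21,-0.94,0],0,1],[[0.2,-0.93,0],0,1],[[0,0,0],0,1]]'
$C '[[[0,0,0.5],0,1],[[0,0,0],0,1],[[0,0,0],0,1]]'
python3 ang2.py | grep -v handle
python3 - <<'E'
from h import *
for n in("scene","top"):
    c=dict(np.load(f"{n}_l.npz"));q=cloud(c).reshape(-1,3)
    k=(np.hypot(q[:,0]-.496,q[:,1]-.073)<.016)&(q[:,2]>.098)&(q[:,2]<.118);p=q[k];print(n,"wax/wick",k.sum(),p.mean(0).round(4) if k.sum() else "",p[p[:,2]>.108].mean(0).round(4) if (p[:,2]>.108).any() else "")
E
python3 tilt.py pics/s11.png
```

```text
clock: 19.68
tcp_pos: [0.3896, 0.0716, 0.4265]
orientation: [-0.001, 0.005, 1.0, -0.001]
wrist_force: [-0.1, -0.3, -1.1]
finger_gap: 0.0194
clock: 19.93
tcp_pos: [0.3902, 0.0757, 0.406]
orientation: [-0.001, 0.002, 1.0, 0.0]
wrist_force: [0.1, 0.2, -1.1]
finger_gap: 0.0193
tcp [0.3902 0.0757 0.406 ]
scene nozzle 147 dir [ 0.668  0.032 -0.743] tilt 42.0 mean [0.4714 0.0747 0.1762] rmax 0.1747 end [0.4965 0.0737 0.1377] 9
top nozzle 104 dir [ 0.685 -0.024 -0.728] tilt 43.3 mean [0.4749 0.0757 0.1762] rmax 0.1489 end [0.4979 0.0765 0.1505] 7
scene wax/wick 60 [0.4978 0.0708 0.1048] [0.4984 0.0708 0.11  ]
top wax/wick 40 [0.4966 0.0705 0.1047] 
tcp [0.3906 0.0759 0.407 ] [-0.1  0.3 -2.1]
```

View pics/s11.png

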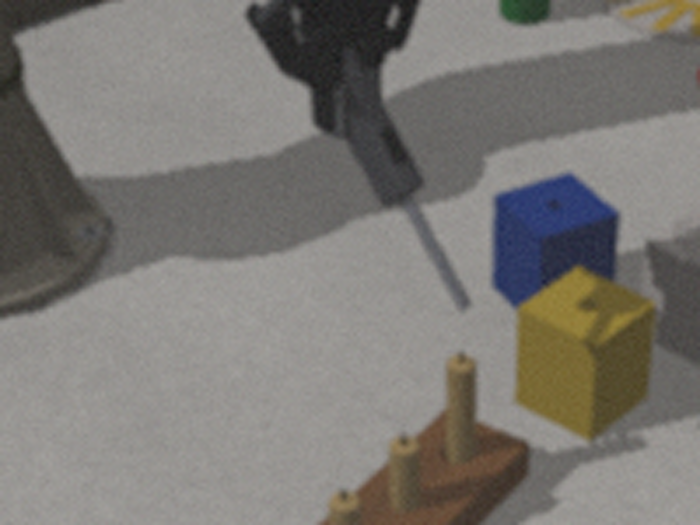

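Tip is at (463,303) in the crop and the wick end at (462,354), so they line up in this view. I'll make a small y correction and come down to the final height.

```bash
C="python3 -m crank"
$C '[[[0,-0.06,0.25],0,1],[[0,0,0.2],0,1],[[0,0,0],0,1],[[0,0,0],0,1]]'
python3 ang2.py | grep -v handle
python3 - <<'E'
from h import *
o=[]
for n,s in(("scene",8),("top",8)):
    c=dict(np.load(f"{n}_l.npz"));u,v=proj(c,[.496,.073,.12])[0].astype(int);print(n,u-24,v-30,"pred wick",((proj(c,[.496,.073,.113])[0]-[u-24,v-30])*s).round(),"pred tip goal",((proj(c,[.496,.073,.128])[0]-[u-24,v-30])*s).round())
    o.append(cv2.resize(c["frame"][v-30:v+30,u-24:u+24,::-1],None,fx=s,fy=s,interpolation=2))
cv2.imwrite("pics/s12.png",cv2.convertScaleAbs(np.hstack(o),alpha=1.4))
E
```

```text
clock: 20.42
tcp_pos: [0.3899, 0.0729, 0.3879]
orientation: [-0.001, 0.003, 1.0, 0.0]
wrist_force: [0.2, 0.2, -0.7]
finger_gap: 0.019
tcp [0.3899 0.0729 0.3879]
scene nozzle 212 dir [ 0.499 -0.007 -0.866] tilt 30.0 mean [0.4801 0.0716 0.1398] rmax 0.1800 end [0.5033 0.0721 0.0967] 13
top nozzle 139 dir [ 0.539 -0.    -0.843] tilt 32.6 mean [0.4806 0.0726 0.1442] rmax 0.1740 end [0.5029 0.0727 0.1032] 9
scene 284 109 pred wick [200. 261.] pred tip goal [200. 218.]
top 274 207 pred wick [194. 241.] pred tip goal [191. 239.]
```

View pics/s12.png

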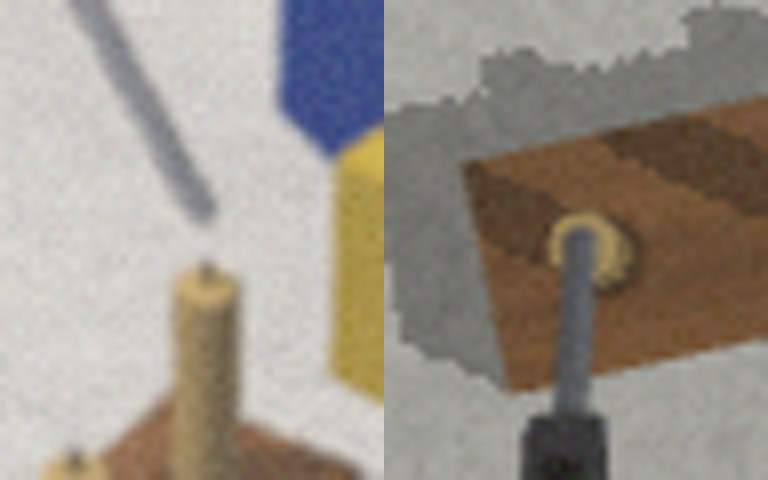

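Left view (scene): the nozzle end is at (204,215) and the wick end at (208,263), a gap of about 15 mm. Right view (top): the tip at (580,235) lies over the candle top at (587,247), off by 2–3 mm at most. I'll check that nothing is drifting, check the bystanders, and hand in.

```bash
python3 -m crank '[[[0,0,0],0,1],[[0,0,0],0,1],[[0,0,0],0,1],[[0,0,0],0,1]]'
python3 - <<'E'
from h import *
from workcell import env
c=env.read_camera("top");a=np.load("top0.npz");P=cloud(c);Q=cloud(a)
for k,(x,y,e,f) in dict(cup=(405,130,440,165),juice=(238,120,270,158),flower=(270,70,336,136),purple=(412,215,432,238)).items():
    m=lambda p:np.nanmean((lambda r:r[r[:,2]>.03])(p[y:f,x:e].reshape(-1,3)),0)
    print(k,(1000*(m(P)-m(Q))).round(1))
d=dict(np.load("top_l.npz"));print("lighter drift px diff",np.abs(c["frame"][180:260,270:330].astype(int)-d["frame"][180:260,270:330]).mean())
s=env.get_state();print(s["tcp_pos"],s["qvel"].round(3),s["wrist_force"].round(1));env.hand_in()
E
```

```text
clock: 20.85
tcp_pos: [0.3904, 0.0727, 0.3889]
orientation: [0.0, 0.003, 1.0, 0.0]
wrist_force: [-0.5, -0.0, -1.3]
finger_gap: 0.0189
cup [ 0.  0. -0.]
juice [ 0.  -0.1 -0.2]
flower [-0.2 -0.1 -0.1]
purple [-0.  -0.  -0.2]
lighter drift px diff 2.0400694444444443
[0.39033824 0.07274234 0.3888264 ] [ 0.001  0.003 -0.002  0.     0.001 -0.002] [ 0.2 -0.9 -1. ]
the job is handed in; nothing more can be done
```

The job is done and handed in at about 21 s of the 69 s allowed.

- **Candles:** The tall candle is in the left hole and the short one in the right. Each was pressed to the hole floor (10.8 N and 15.2 N felt) and released. Their wick tops read about 114 and 88 mm, as they should when fully home.
- **Lighter:** I drew it out of the stand, then slanted it by pushing its nozzle against the stand's top edge so that it turned in the pads. I held it firmly from there on.
- **Final pose:** The tilt measured 42–44° from vertical. The tip is about 15 mm above the tall wick and within about 2–3 mm of it sideways. The arm was still at hand-in.
- **Bystanders:** The juice bottle, cupcake, flower box and purple candle moved less than 0.3 mm between the first and last top views.

**Checks that disagreed:**
- The last automatic tilt fit read 30–33°. Its point set had picked up the candle, so I relied on the earlier clean fits and the last picture.
- The two cameras disagreed by 1–3 mm on the tip's sideways offset from the wick. I left it, as that is small against a finger's breadth.

I viewed 10 pictures, counting the crops.

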